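# Fetch the marker and lift the packing caddy

### The arm

A 6-joint arm with a two-finger parallel gripper is mounted at the origin on the work surface. World frame = base frame: x ahead of the robot, y to its left, z up, the work surface at z = 0. Lengths are in m, angles in degrees, forces in N, time in s.
With the tool pointing down it reaches from about 0.275 to 0.75 m from the base axis. Payload 10.2 kg.
Tool frame: the origin (TCP) lies on the front face of the gripper's body, between the roots of the fingers; the fingertips stand 73 mm ahead of it and the grasp point (between the pads) lies 54 mm ahead of it; z points along the fingers, y is the direction in which the jaws open and shut (so a half turn about z gives the same grasp; the last joint's range is limited). The gripper opens to 85 mm and grips with 20 to 120 N. Pads are 22 mm wide; open, the fingers measure 114 mm over their backs; the gripper's body (76 mm by 85 mm) begins 54 mm behind the grasp point. The pads swing forward as they close: fully open they stand 13 mm farther back than shut.
Start: joints at [60.138, 17.928, 85.812, -0, 76.261, -12.8], TCP at [0.154, 0.502, 0.304] pointing down, gripper open.
Joint ranges: [-168.41, 168.41], [-55.51, 124.54], [10.69, 146.95], [-70.63, 250.63], [1, 178], [-165.06, 165.06]. Speed limits (degrees/s): [136.94, 136.94, 172.46, 180, 180, 180].

### API

Orientations are given as a 3x3 rotation matrix whose columns are the frame's x, y, z axes.
In Python, from plant import bot, vision gives the robot as it stands. The module is installed in compiled form; this text tells all that it offers.
- The arm moves only by the shell command python3 -m handwheel 'ROWS' [FORCE]. ROWS is JSON, a list of rows, each a list of 3 entries, a list of its own where there are three numbers: the shift along the tool's x, y, z in m, then the turn, a rotation vector about the tool's x, y, z in rad, then the closure, from 0 (fully open) to 1 (shut). A call has 1 to 5 rows; each row shifts and turns the commanded pose from where the row before left it, along the tool's axes as they then stand; what a row does not reach is not made up. A row lasts 1/10 s, in which the tool goes at most 50 mm and 8.59 degrees, less where a joint would pass 70% of its speed; a pose out of reach is approached as far as the arm can. A call with a gripper value outside its range is refused whole. The fingers move at their own pace and stop on an object; FORCE is the grip in N (left out, the last holds). Time passes only in rows, so rows that do not move let the fingers close. It gives the time, the measured TCP pose, the force and the opening at its end, in the units of the state.
- bot.get_obs(): the state, without advancing time (a new reading comes with each control period).
- vision.grab_frame(name): name is "side" or "top" or "wrist"; returns a dict with "img" (420x560x3 uint8, blue, green, red), "intrinsics" (3x3 intrinsics, pixels), "k1" (the pictures are not rectified: a ray, as slopes to the right and down, at radius r is drawn at 1 + k1 r^2 times it, then the intrinsics apply), "R" (3x3) and "t" (3): a world point X has camera coordinates R X + t; the wrist camera has in their place "T_tool_cam" (4x4, takes a point from camera to tool coordinates, whose origin is the TCP and whose axes are the flange's). Camera axes: x right, y down, z forward; pixel columns grow to the right and rows downward; lengths in m; the calibration is good to about 2 mm. A picture is of the moment at which its call begins: read the wrist's pose just before it. There is no depth.
- bot.sign_off(): hands the job in, once; it reports no verdict.
The state is a dict: "time_s": time; "joints": joint angles; "qvel": joint speeds; "effort": joint torques, N m; "eef_pos": TCP position; "ee_rot": TCP orientation; "wrist_force": force on the tool from outside, world axes, zero at the start; "moment": the same for the moment, N m; "opening": finger opening in m.
Only numpy, scipy, OpenCV 4.12 (cv2) and the standard library are available. Lean on these libraries where they do the work, as an engineer would, in place of code of your own. Each camera call takes 0.05 s, during which the arm holds its last target.

### The job

Pull the blue-capped marker up out of the clay cup and stand it in the yellow slot of the green packing caddy. Then take the caddy by its wooden handle bar, lift it straight up about 10 cm off the table and hold it there steady and level with the marker and the tape roll still in it: finish while holding it in the air, do not put it down. Leave the clay cup, the tin with its brush, the mug and the bowl standing where they are.

Things in the scene. Friction and masses are not known exactly. Their poses are not given: they have to be found in the camera images.
- marker: Fat marker, round, 150 mm long, about 30 g, standing foot down in the clay cup. White barrel 18 mm in diameter (lower 100 mm), blue cap 20 mm in diameter (top 50 mm). Origin at the centre of its foot, z along it towards the cap. It stands upright or leans up to about 4 degrees; about 76 mm of it shows above the cup.
- pen_cup: Narrow heavy terracotta cup, loose, 80 mm high, 43 mm in diameter with a 53 mm foot; bore 26 to 27 mm in diameter, its floor 6 mm above the table. Origin at the centre of its underside, z up. 0.3 kg.
- tote: Green open packing caddy, loose on the table (table top at height 0), 290 mm long (its x axis) by 140 mm wide (its y axis), tray walls 45 mm high and 6 mm thick, tray floor 6 mm thick. Two square 16 mm wooden posts at x = +55 and -55 mm carry a handle bar. At the +x end is a yellow square slot. Origin at the centre of its underside, z up. 0.4 to 0.75 kg; its centre of mass lies near the middle.
- tote_handle (a point): Centre of the caddy's wooden handle bar, 130 mm above the caddy's underside. The bar runs 126 mm along the caddy's x axis, is 18 mm thick (along the caddy's y) and 20 mm high; about 110 mm of free space under it between its posts. Axes as the caddy's.
- slot_mouth (a point): Centre of the open top of the yellow slot, 85 mm above the caddy's underside and 115 mm from the caddy's centre along its +x. The opening is 38 x 38 mm, walls 4 mm. Axes as the caddy's.
- slot_floor (a point): Centre of the slot's floor, 75 mm below its mouth, 10 mm above the caddy's underside. Axes as the caddy's.
- tape_roll: Brown roll of tape lying loose and flat in the caddy's -x end, 60 mm in diameter, 38 mm hole, 24 mm high, about 60 g. Origin at the centre of its underside.
- tin: Bystander: bare metal tin, loose, 85 mm high, 48 mm in diameter with a 57 mm foot, holding a brush. Origin at the centre of its underside. It and the clay cup swap places from start to start.
- brush: Bystander: brush standing in the tin, 148 mm long, wooden handle 24 mm in diameter, brass ferrule, black bristle block on top (its top about 155 mm above the table). Origin at its foot, z along it.
- mug: Bystander: blue mug, 76 mm across, 85 mm high, standing beyond the caddy and the cups. Origin at the centre of its underside.
- bowl: Bystander: terracotta bowl, 110 mm across, 45 mm high, beyond the cups. Origin at the centre of its underside.
There are look-alikes about, which are no part of the job. There is more than one size of the marker; the one meant has the size given above.

How it is judged (in metres and radians):
On the way, in this order (a step that is already met when the one before it is completed fails the run):
1. the marker is pulled up clear of the clay cup by the fingers (z of marker in the frame of pen_cup above 0.085 m and contact force between the fingers and marker above 0.5 N and angle between pen_cup's own z axis and vertical below 0.2 rad), for 0.2 s.
2. the marker stands at the bottom of the caddy's yellow slot, let go, the caddy still on the table (distance between marker and slot_floor below 0.022 m and contact force between the fingers and marker below 0.05 N and linear speed of marker below 0.05 m/s and height (world z) of tote below 0.01 m), for 0.2 s.
At the end, for the whole second after the job is handed in: Fingers hold the caddy in the air, underside 60-160 mm up, tilted under 0.1 rad, still (20 mm/s, 0.1 rad/s), touching no bystander; marker foot in the slot within 22 mm of its floor centre, free of the fingers; tape roll in the caddy; clay cup upright within 40 mm of its start (height (world z) of tote between 0.06 and 0.16 m and angle between each of tote, pen_cup's own z axis and vertical below 0.1 rad and linear speed of tote below 0.02 m/s and angular speed of tote below 0.1 rad/s and contact force between the fingers and tote above 2 N and contact force between tote and pen_cup below 0.05 N and contact force between tote and tin below 0.05 N and contact force between tote and brush below 0.05 N and contact force between tote and mug below 0.05 N and contact force between tote and bowl below 0.05 N and distance between marker and slot_floor below 0.022 m and contact force between the fingers and marker below 0.05 N and z of tape_roll in the frame of tote between -0.005 and 0.02 m and horizontal distance between tape_roll and tote below 0.14 m and height (world z) of pen_cup below 0.01 m and distance of pen_cup from where it was at the start of the episode below 0.04 m); the arm keeps its last pose, push and grip.
It fails at once if the tin or its brush is shifted by more than 30 mm or knocked over (distance of any of tin, brush from where it was at the start of the episode above 0.03 m or angle between any of tin, brush's own z axis and vertical above 0.35 rad).
It fails at once if the mug is shifted by more than 30 mm or knocked over (distance of mug from where it was at the start of the episode above 0.03 m or angle between mug's own z axis and vertical above 0.35 rad).
It fails at once if the bowl is shifted by more than 30 mm or knocked over (distance of bowl from where it was at the start of the episode above 0.03 m or angle between bowl's own z axis and vertical above 0.35 rad).
It fails at once if the clay cup is knocked over (angle between pen_cup's own z axis and vertical above 0.6 rad).
It fails at once if the caddy is tipped by more than 0.3 rad (angle between tote's own z axis and vertical above 0.3 rad).
It also fails if it takes over 56 s, if anything falls off the work surface, if the arm or the gripper's body presses on something with over 40 N, if the wrist force passes 120 N, or if a joint passes its speed limit or range.

## Working session

There is one attempt and no reset: what is moved stays moved. The work goes in short steps, Python scripts to look and compute and a shell command to move; the robot and the scene stay as the last step left them, time stands still between calls to the robot, and variables do not carry over. Pictures are saved under pics/ and viewed, and the job is handed in when it is done.

```bash
mkdir -p pics; python3 - <<'E'
from plant import bot, vision
import cv2, numpy as np
o=bot.get_obs()
print({k:(np.round(v,4).tolist() if not isinstance(v,float) else v) for k,v in o.items()})
for n in ["side","top","wrist"]:
    f=vision.grab_frame(n)
    cv2.imwrite(f"pics/{n}0.png",f["img"])
    np.savez(f"pics/{n}0.npz",**f)
    print(n,{k:np.round(v,4).tolist() for k,v in f.items() if k!="img"})
print(bot.get_obs()["time_s"])
E
```

```text
{'time_s': 0.0, 'joints': [60.1387, 17.9589, 85.8578, 0.0004, 76.2587, -12.799], 'qvel': [0.0444, 0.0283, -0.0489, 0.0207, -0.0011, -0.047], 'effort': [0.0015, -41.2241, -25.9767, 0.0, 0.0038, -0.0], 'eef_pos': [0.154, 0.5017, 0.3033], 'ee_rot': [[-0.956, 0.2934, -0.0007], [0.2934, 0.956, -0.0011], [0.0003, -0.0013, -1.0]], 'wrist_force': [-0.0764, -0.4767, 0.3289], 'moment': [0.0329, 0.0686, 0.0146], 'opening': 0.0852980762781604}
side {'intrinsics': [[522.8612, 0.0, 277.8119], [0.0, 522.8612, 205.7771], [0.0, 0.0, 1.0]], 'k1': 0.0058, 'R': [[0.7287, -0.6848, 0.0023], [-0.4309, -0.4611, -0.7757], [0.5323, 0.5642, -0.6311]], 't': [-0.3749, 0.3772, 0.615]}
top {'intrinsics': [[530.379, 0.0, 276.1138], [0.0, 530.379, 201.6861], [0.0, 0.0, 1.0]], 'k1': -0.0421, 'R': [[0.1704, -0.9854, 0.0017], [-0.9651, -0.1672, -0.2016], [0.199, 0.0327, -0.9795]], 't': [-0.0143, 0.6255, 0.9546]}
wrist {'intrinsics': [[346.9845, 0.0, 273.6752], [0.0, 346.9845, 214.6517], [0.0, 0.0, 1.0]], 'k1': -0.0575, 'T_tool_cam': [[-0.0007, -0.963, -0.2696, 0.0675], [1.0, -0.0009, 0.0005, -0.0], [-0.0008, -0.2696, 0.963, -0.07], [0.0, 0.0, 0.0, 1.0]]}
0.15
```

View pics/side0.png

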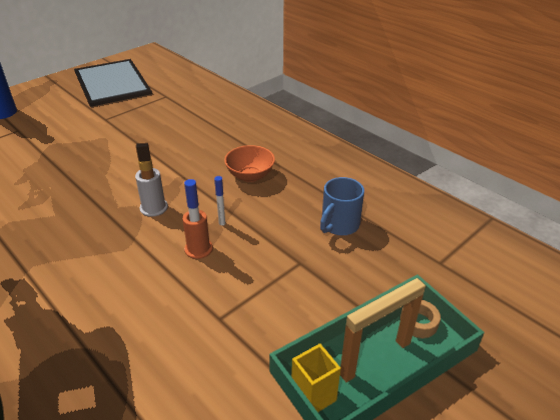

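View pics/top0.png

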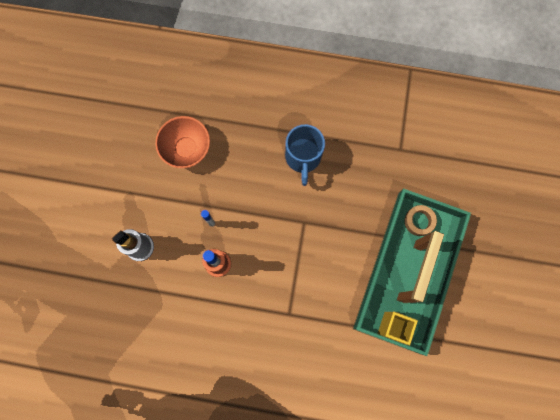

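View pics/wrist0.png

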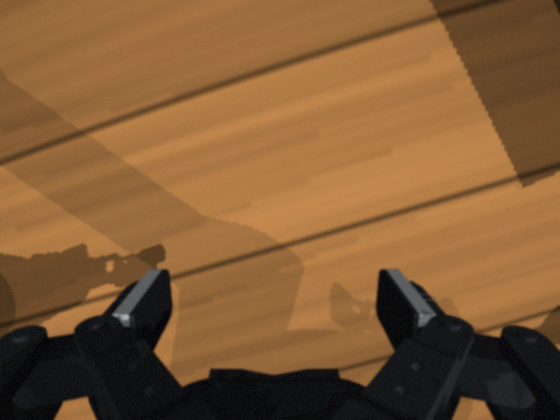

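```bash
cat > h.py <<'E'
import numpy as np, cv2
def load(n): return dict(np.load(f"pics/{n}.npz"))
def ray(f,uv,obs=None):
    K=f["intrinsics"];k1=float(f["k1"])
    d=np.array([(uv[0]-K[0,2])/K[0,0],(uv[1]-K[1,2])/K[1,1]])
    s=d.copy()
    for _ in range(20): s=d/(1+k1*(s@s))
    v=np.array([s[0],s[1],1.])
    if "R" in f: R=f["R"];t=f["t"]; o=-R.T@t; w=R.T@v
    else:
        T=f["T_tool_cam"];Rt=obs["ee_rot"];p=obs["eef_pos"]
        o=Rt@T[:3,3]+p; w=Rt@T[:3,:3]@v
    return o,w/np.linalg.norm(w)
def plane(f,uv,z,obs=None):
    o,w=ray(f,uv,obs); return o+w*(z-o[2])/w[2]
def tri(rays):
    A=np.zeros((3,3));b=np.zeros(3)
    for o,w in rays:
        P=np.eye(3)-np.outer(w,w);A+=P;b+=P@o
    x=np.linalg.solve(A,b)
    return x,[np.linalg.norm((np.eye(3)-np.outer(w,w))@(x-o)) for o,w in rays]
def proj(f,X,obs=None):
    X=np.asarray(X,float)
    if "R" in f: c=f["R"]@X+f["t"]
    else:
        T=f["T_tool_cam"];q=np.asarray(obs["ee_rot"]).T@(X-obs["eef_pos"]); c=T[:3,:3].T@(q-T[:3,3])
    s=c[:2]/c[2]; s=s*(1+float(f["k1"])*(s@s)); K=f["intrinsics"]
    return np.array([K[0,0]*s[0]+K[0,2],K[1,1]*s[1]+K[1,2]])
E
python3 - <<'E'
import cv2
for n,(x0,y0,x1,y1) in {"side":(120,130,260,270),"top":(100,190,250,290)}.items():
    im=cv2.imread(f"pics/{n}0.png")[y0:y1,x0:x1]
    im=cv2.resize(im,None,fx=5,fy=5,interpolation=cv2.INTER_CUBIC)
    cv2.imwrite(f"pics/{n}0c.png",im[:600,:800])
im=cv2.imread("pics/side0.png")[270:420,260:490]; cv2.imwrite("pics/side0t.png",cv2.resize(im,None,fx=3.4,fy=3.4,interpolation=cv2.INTER_CUBIC))
im=cv2.imread("pics/top0.png")[180:360,345:480]; cv2.imwrite("pics/top0t.png",cv2.resize(im,None,fx=3.3,fy=3.3,interpolation=cv2.INTER_CUBIC))
E
```

```text
(no output)
```

View pics/side0c.png

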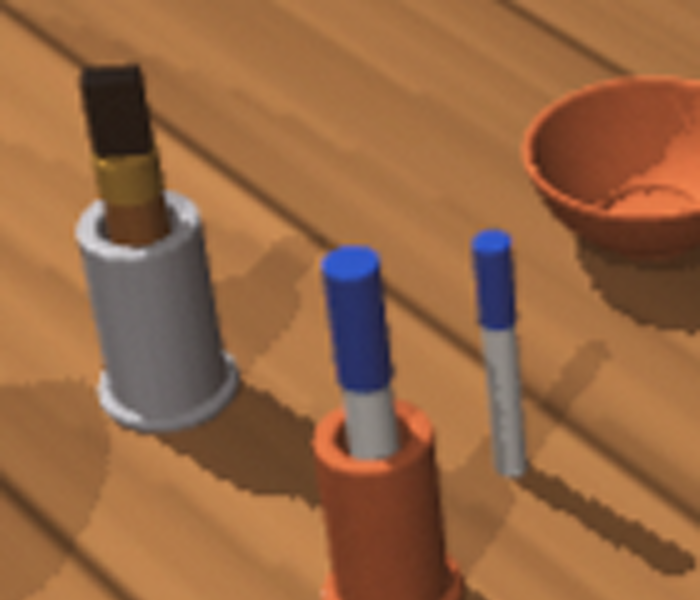

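View pics/top0c.png

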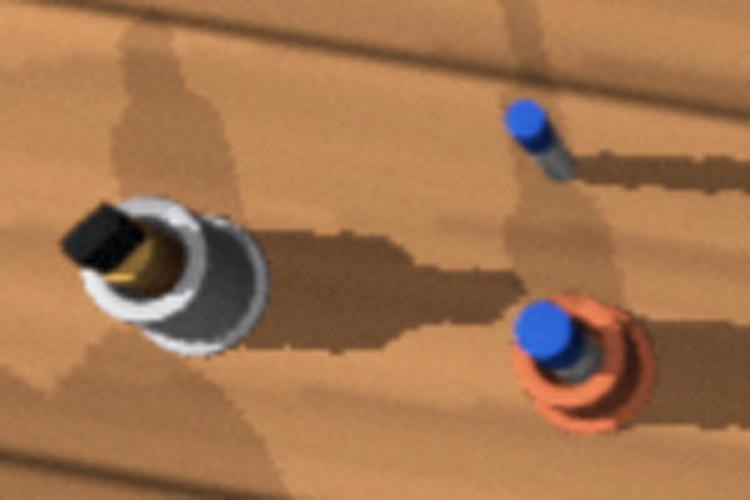

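View pics/side0t.png

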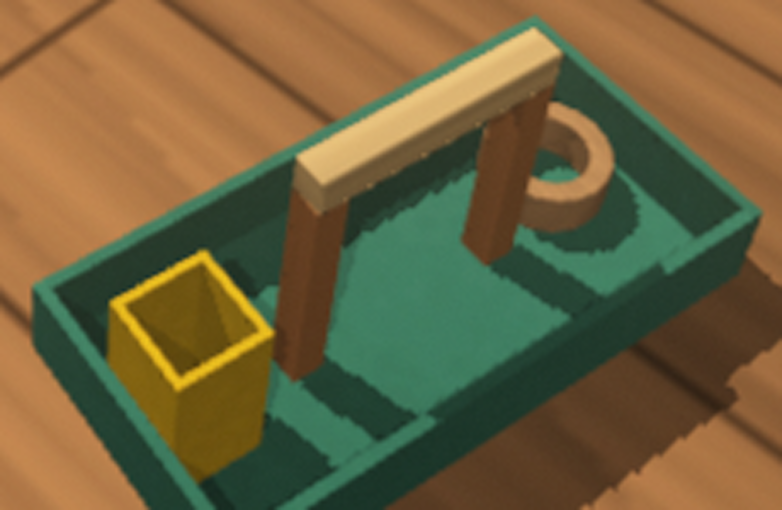

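View pics/top0t.png

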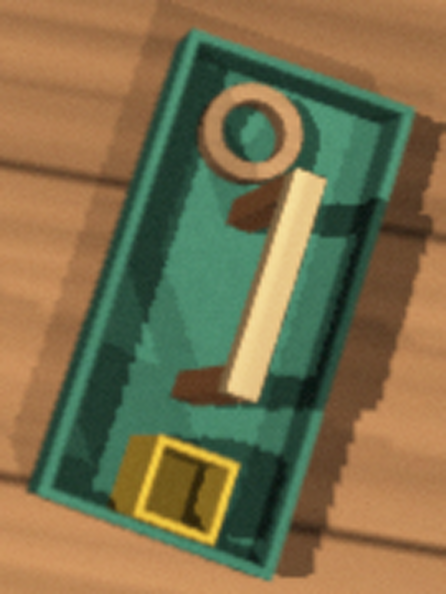

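```bash
python3 - <<'E'
from h import *
S=load("side0");T=load("top0")
np.set_printoptions(precision=4,suppress=True)
s=lambda p:(p[0]/5+120-0.4,p[1]/5+130-0.4); t=lambda p:(p[0]/5+100-0.4,p[1]/5+190-0.4)
for n,a,b in [("captop",(352,264),(545,328)),("cuprim",(375,437),(568,350)),("thin captop",(492,241),(526,120)),("brush top",(112,70),(107,236)),("tin rim",(141,228),(146,258))]:
    print(n,*tri([ray(S,s(a)),ray(T,t(b))]))
st=lambda p:(p[0]/3.4+260-.35,p[1]/3.4+270-.35); tt=lambda p:(p[0]/3.3+345-.35,p[1]/3.3+180-.35)
C=np.array([plane(T,tt(p),0.045) for p in [(192,32),(412,110),(268,578),(33,490)]]);print(C);print("tote ctr",C.mean(0))
ax=(C[2]+C[3]-C[0]-C[1]);print("yaw",np.degrees(np.arctan2(ax[1],ax[0])),np.linalg.norm(ax)/2,np.linalg.norm(C[0]-C[1]))
B=np.array([plane(T,tt(p),0.14) for p in [(297,168),(326,178),(252,402),(221,392)]]);print(B,"bar",B.mean(0))
ax=(B[2]+B[3]-B[0]-B[1]);print("yaw",np.degrees(np.arctan2(ax[1],ax[0])),np.linalg.norm(ax)/2)
Y=np.array([plane(T,tt(p),0.085) for p in [(160,433),(240,462),(212,545),(134,515)]]);print(Y,"slot",Y.mean(0))
Y2=np.array([plane(S,st(p),0.085) for p in [(204,252),(272,330),(181,390),(110,300)]]);print("slot side",Y2.mean(0))
C2=np.array([plane(S,st(p),0.045) for p in [(540,20),(758,212),(36,290)]]);print(C2)
B2=np.array([plane(S,st(p),0.14) for p in [(530,30),(560,57),(325,187),(296,157)]]);print(B2,"bar side",B2.mean(0))
# mug & bowl
print("mug",plane(T,(305,147),0.085),"bowl",plane(T,(183,142),0.045))
E
```

```text
captop [0.4879 0.1879 0.1546] [np.float64(0.0006832566158748542), np.float64(0.000683256615874962)]
cuprim [0.488  0.1885 0.0774] [np.float64(0.00016017867986430848), np.float64(0.0001601786798641599)]
thin captop [0.565  0.2154 0.1112] [np.float64(0.00022159402179208594), np.float64(0.00022159402179217397)]
brush top [0.4921 0.3426 0.1581] [np.float64(0.0013747473281128073), np.float64(0.001374747328112741)]
tin rim [0.4941 0.3499 0.0811] [np.float64(0.0003034555244896526), np.float64(0.0003034555244895499)]
[[ 0.6897 -0.1486  0.045 ]
 [ 0.665  -0.2841  0.045 ]
 [ 0.3837 -0.2306  0.045 ]
 [ 0.4097 -0.0927  0.045 ]]
tote ctr [ 0.537 -0.189  0.045]
yaw 168.9748887517077 0.285966406523587 0.13765071109802282
[[ 0.5998 -0.1939  0.14  ]
 [ 0.5971 -0.2099  0.14  ]
 [ 0.4735 -0.1846  0.14  ]
 [ 0.4759 -0.168   0.14  ]] bar [ 0.5366 -0.1891  0.14  ]
yaw 168.3292902282815 0.1263456563376468
[[ 0.4518 -0.1512  0.085 ]
 [ 0.4437 -0.1966  0.085 ]
 [ 0.3972 -0.187   0.085 ]
 [ 0.406  -0.1429  0.085 ]] slot [ 0.4247 -0.1694  0.085 ]
slot side [ 0.4234 -0.1702  0.085 ]
[[ 0.6902 -0.1534  0.045 ]
 [ 0.6641 -0.2856  0.045 ]
 [ 0.4063 -0.0992  0.045 ]]
[[ 0.5957 -0.1951  0.14  ]
 [ 0.5922 -0.2122  0.14  ]
 [ 0.4723 -0.1895  0.14  ]
 [ 0.4751 -0.1726  0.14  ]] bar side [ 0.5338 -0.1924  0.14  ]
mug [0.7297 0.0555 0.085 ] bowl [0.7112 0.2981 0.045 ]
```

Candidates for the marker: a blue cap in the clay cup at side (190,183) / top (209,256), which is fat. The other is a thin blue-capped pen standing on the table at side (218,178) / top (205,214). The blue mug at side (343,205) and the blue object at side (3,95) don't fit either. The close crop shows the fat marker in the clay cup, so that's the one. Its cap top is at about (0.488, 0.188, 0.155).

```bash
python3 -m handwheel '[[[0,0,0],[0,0,-0.1],0],[[-0.02,-0.012,0],[0,0,0],0],[[-0.033,-0.02,0],[0,0,0],0],[[-0.033,-0.02,0],[0,0,0],0],[[-0.033,-0.02,0],[0,0,0],0]]' 30
python3 -m handwheel '[[[-0.033,-0.02,0],[0,0,0],0],[[-0.033,-0.02,0],[0,0,0],0],[[-0.033,-0.02,0],[0,0,0],0],[[-0.033,-0.02,0],[0,0,0],0],[[-0.033,-0.02,0],[0,0,0],0]]'
```

```text
time_s: 0.65
eef_pos: [0.2573, 0.4068, 0.3037]
ee_rot: [[-0.981, 0.196, -0.0], [0.196, 0.981, -0.0], [0.0, -0.0, -1.0]]
wrist_force: [0.9, -0.2, 0.8]
opening: 0.0856
time_s: 1.15
eef_pos: [0.3997, 0.2761, 0.3038]
ee_rot: [[-0.98, 0.197, -0.0], [0.197, 0.98, -0.0], [0.0, -0.0, -1.0]]
wrist_force: [-0.4, 0.9, -0.5]
opening: 0.0855
```

```bash
python3 -m handwheel '[[[-0.033,-0.02,0],[0,0,0],0],[[-0.033,-0.02,0],[0,0,0],0],[[-0.025,-0.018,0],[0,0,0],0],[[-0.014,-0.012,0],[0,0,0],0],[[0,0,0],[0,0,0],0]]'
python3 -m handwheel '[[[0,0,0],[0,0,0],0],[[0,0,0],[0,0,0],0]]'
python3 - <<'E'
from plant import bot, vision
import cv2, numpy as np
o=bot.get_obs(); print(o["eef_pos"],o["joints"])
np.savez("pics/o1.npz",eef_pos=o["eef_pos"],ee_rot=o["ee_rot"])
f=vision.grab_frame("wrist"); np.savez("pics/wrist1.npz",**f); cv2.imwrite("pics/wrist1.png",f["img"])
E
```

```text
time_s: 1.65
eef_pos: [0.4889, 0.1866, 0.3034]
ee_rot: [[-0.98, 0.199, -0.001], [0.199, 0.98, -0.0], [0.001, -0.001, -1.0]]
wrist_force: [0.7, 0.4, -0.6]
opening: 0.0856
time_s: 1.85
eef_pos: [0.4873, 0.1889, 0.3039]
ee_rot: [[-0.981, 0.196, -0.0], [0.196, 0.981, 0.0], [0.0, 0.0, -1.0]]
wrist_force: [0.0, 1.4, 0.3]
opening: 0.0855
[0.48732292 0.18891832 0.3039001 ] [ 8.32903322e+00  1.76356183e+01  8.62071896e+01  1.07473717e-02
  7.61712670e+01 -7.03977532e+01]
```

View pics/wrist1.png

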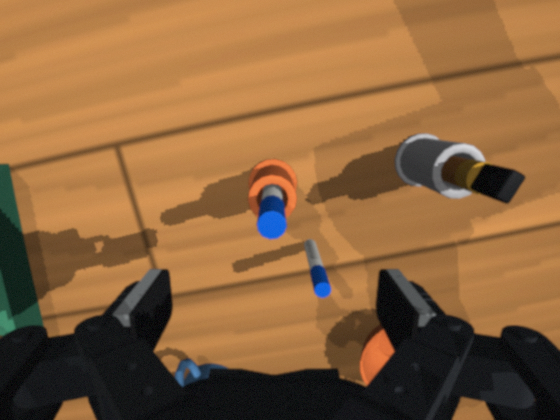

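```bash
python3 - <<'E'
from h import *
np.set_printoptions(precision=4,suppress=True)
f=load("wrist1");o=load("o1");S=load("side0");T=load("top0")
im=f["img"]; 
hsv=cv2.cvtColor(im,cv2.COLOR_BGR2HSV)
m=cv2.inRange(hsv,(105,180,200),(125,255,255))
n,l,st,c=cv2.connectedComponentsWithStats(m)
for i in range(1,n):
    if st[i,4]>30: print(st[i],c[i])
for uv in [(272,223)]:
    print(plane(f,uv,0.156,o))
print("rim", plane(f,(273,182),0.08,o))
print(proj(f,[0.488,0.188,0.156],o),proj(f,[0.488,0.1885,0.08],o))
for n,F in (("S",S),("T",T)):
    hsv=cv2.cvtColor(F["img"],cv2.COLOR_BGR2HSV)
    m=cv2.inRange(hsv,(105,180,200),(125,255,255))
    k,l,st,c=cv2.connectedComponentsWithStats(m)
    for i in range(1,k):
        if st[i,4]>15: print(n,st[i],c[i],plane(F,c[i],0.156))
E
```

```text
[258 212  28  26 558] [271.4552 224.371 ]
[315 283  15  14 155] [322.3742 289.329 ]
[0.4863 0.188  0.156 ]
rim [0.4732 0.1912 0.08  ]
[272.4862 225.375 ] [273.2689 199.0965]
T [202 211   6   6  30] [204.3667 213.3667] [0.5584 0.2087 0.156 ]
T [204 251   9  10  71] [208.0423 255.5493] [0.4876 0.1881 0.156 ]
```

```bash
python3 -m handwheel '[[[0,-0.001,0.03],[0,0,0],0],[[0,0,0.03],[0,0,0],0],[[0,0,0.03],[0,0,0],0],[[0,0,0.02],[0,0,0],0],[[0,0,0.01],[0,0,0],0]]'
python3 -m handwheel '[[[0,0,0],[0,0,0],0],[[0,0,0],[0,0,0],0]]'
python3 - <<'E'
from plant import bot, vision
import cv2, numpy as np
o=bot.get_obs(); print(o["eef_pos"],o["wrist_force"])
np.savez("pics/o2.npz",eef_pos=o["eef_pos"],ee_rot=o["ee_rot"])
f=vision.grab_frame("wrist"); np.savez("pics/wrist2.npz",**f); cv2.imwrite("pics/wrist2.png",f["img"])
f=vision.grab_frame("side"); cv2.imwrite("pics/side2.png",cv2.resize(f["img"][60:300,60:380],None,fx=2.4,fy=2.4))
E
```

```text
time_s: 2.4
eef_pos: [0.4868, 0.1877, 0.1824]
ee_rot: [[-0.981, 0.195, -0.002], [0.195, 0.981, -0.0], [0.002, -0.001, -1.0]]
wrist_force: [0.4, -0.2, 0.8]
opening: 0.0851
time_s: 2.6
eef_pos: [0.488, 0.1875, 0.1849]
ee_rot: [[-0.981, 0.196, 0.001], [0.196, 0.981, 0.0], [-0.001, 0.0, -1.0]]
wrist_force: [-0.4, -1.2, -0.5]
opening: 0.0853
[0.48799518 0.18752619 0.18488109] [-0.37079296 -1.22076596 -0.47570924]
```

View pics/wrist2.png

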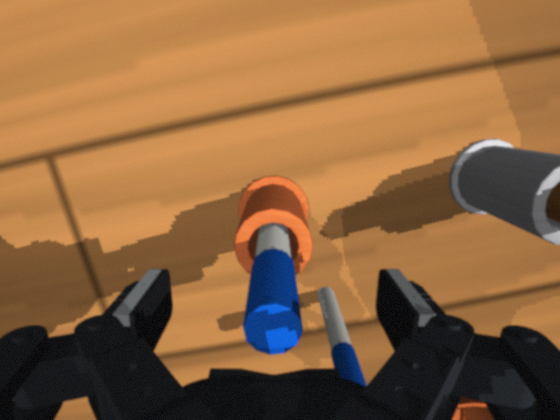

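View pics/side2.png

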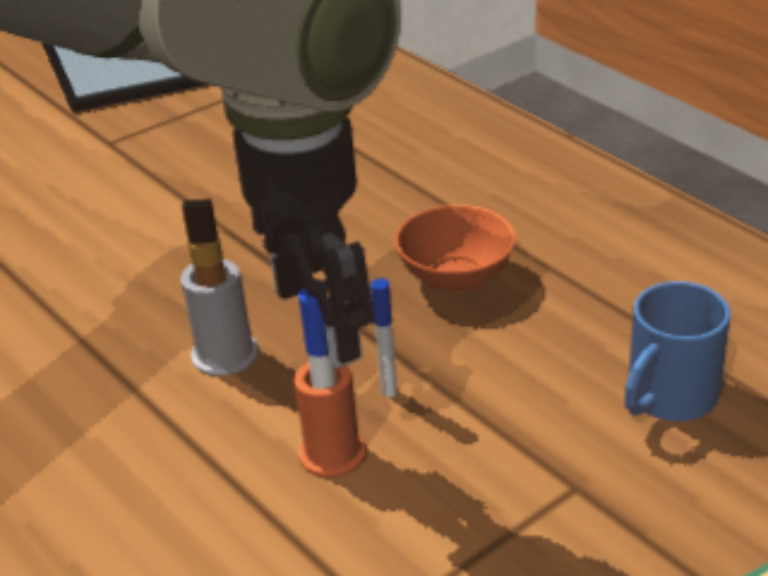

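The wrist picture shows the cap top at (273,333), centred between the pads at columns 170 and 378, and the side view shows the fingers beside the cap only. Closing now.

```bash
python3 -m handwheel '[[[0,0,0],[0,0,0],0.4],[[0,0,0],[0,0,0],0.6],[[0,0,0],[0,0,0],0.8],[[0,0,0],[0,0,0],1],[[0,0,0],[0,0,0],1]]' 30
python3 -m handwheel '[[[0,0,0],[0,0,0],1],[[0,0,0],[0,0,0],1],[[0,0,0],[0,0,0],1]]'
```

```text
time_s: 3.2
eef_pos: [0.4878, 0.1872, 0.1841]
ee_rot: [[-0.98, 0.197, 0.0], [0.197, 0.98, 0.0], [-0.0, 0.0, -1.0]]
wrist_force: [0.3, -0.4, 0.4]
opening: 0.0189
time_s: 3.5
eef_pos: [0.4878, 0.1872, 0.184]
ee_rot: [[-0.98, 0.197, 0.0], [0.197, 0.98, 0.0], [-0.0, 0.0, -1.0]]
wrist_force: [0.8, 0.4, 2.2]
opening: 0.0191
```

```bash
python3 -m handwheel '[[[0,0,-0.008],[0,0,0],1],[[0,0,-0.015],[0,0,0],1],[[0,0,-0.015],[0,0,0],1],[[0,0,-0.015],[0,0,0],1],[[0,0,-0.015],[0,0,0],1]]'
python3 -m handwheel '[[[0,0,-0.015],[0,0,0],1],[[0,0,-0.015],[0,0,0],1],[[0,0,-0.015],[0,0,0],1],[[0,0,-0.012],[0,0,0],1],[[0,0,0],[0,0,0],1]]'
python3 -m handwheel '[[[0,0,0],[0,0,0],1],[[0,0,0],[0,0,0],1],[[0,0,0],[0,0,0],1]]'
python3 - <<'E'
from plant import bot, vision
import cv2, numpy as np
o=bot.get_obs(); print(o["eef_pos"],o["wrist_force"],o["opening"])
np.savez("pics/o3.npz",eef_pos=o["eef_pos"],ee_rot=o["ee_rot"])
for n in("side","wrist","top"):
    f=vision.grab_frame(n); np.savez(f"pics/{n}3.npz",**f); cv2.imwrite(f"pics/{n}3.png",f["img"])
    if n=="side": cv2.imwrite("pics/side3c.png",cv2.resize(f["img"][60:300,60:380],None,fx=2.4,fy=2.4))
E
```

```text
time_s: 4.0
eef_pos: [0.4876, 0.1872, 0.2529]
ee_rot: [[-0.98, 0.197, -0.0], [0.197, 0.98, 0.0], [0.0, 0.0, -1.0]]
wrist_force: [-0.9, -0.1, 0.2]
opening: 0.0192
time_s: 4.5
eef_pos: [0.488, 0.1873, 0.3105]
ee_rot: [[-0.981, 0.196, 0.003], [0.196, 0.981, 0.0], [-0.003, 0.001, -1.0]]
wrist_force: [0.0, 0.3, 0.1]
opening: 0.0194
time_s: 4.8
eef_pos: [0.4876, 0.1871, 0.3082]
ee_rot: [[-0.981, 0.197, -0.001], [0.197, 0.981, -0.0], [0.001, -0.0, -1.0]]
wrist_force: [-0.2, 0.2, 0.1]
opening: 0.0193
[0.4875792  0.18714822 0.30822084] [-0.20225703  0.2261066   0.061919  ] 0.019298486867861106
```

View pics/side3c.png

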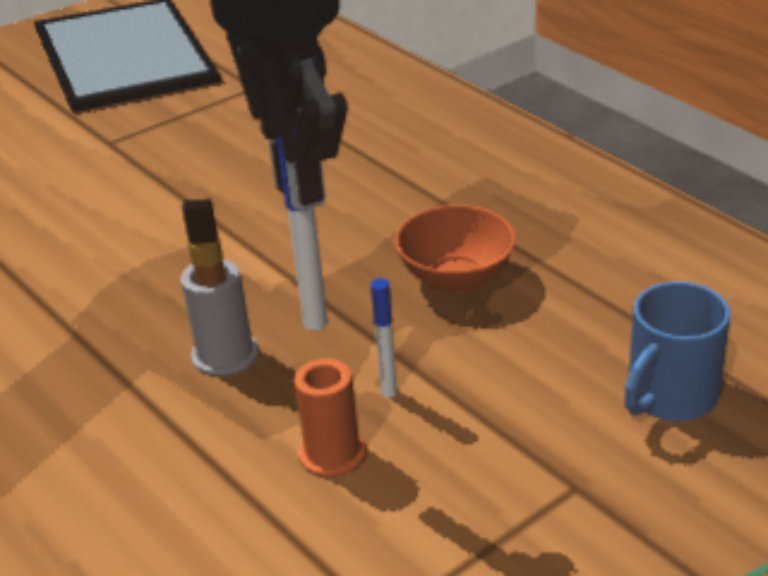

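View pics/wrist3.png

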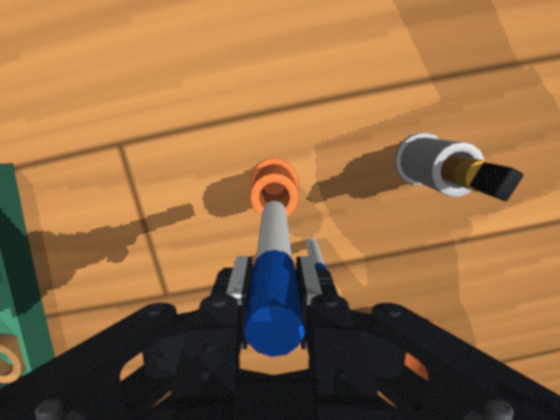

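```bash
python3 - <<'E'
from h import *
np.set_printoptions(precision=4,suppress=True)
f=load("wrist3");o=load("o3");S=load("side3");T=load("top3")
print("tri foot",*tri([ray(S,(60+313/2.4,60+321/2.4)),ray(f,(274.5,208),o)]))
for z in (0.128,0.132): print(plane(f,(274.5,206),z,o), plane(S,(60+313/2.4,60+321/2.4),z))
print("expected",proj(f,[o["eef_pos"][0],o["eef_pos"][1],0.13],o))
im=f["img"][150:380,200:350]; cv2.imwrite("pics/w3c.png",cv2.resize(im,None,fx=2.6,fy=2.6))
cv2.imwrite("pics/top3c.png",cv2.resize(T["img"][150:330,120:330],None,fx=3.3,fy=3.3))
E
```

```text
tri foot [0.4847 0.1882 0.1315] [np.float64(0.0005627895510113059), np.float64(0.0005627895510113834)]
[0.4835 0.1885 0.128 ] [0.4876 0.1921 0.128 ]
[0.4825 0.1887 0.132 ] [0.4849 0.1876 0.132 ]
expected [273.7547 212.2708]
```

View pics/w3c.png

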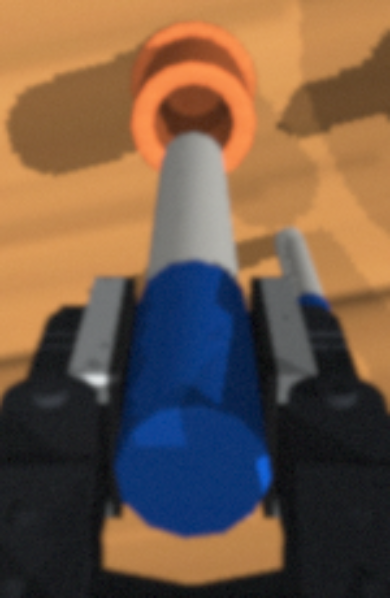

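View pics/top3c.png

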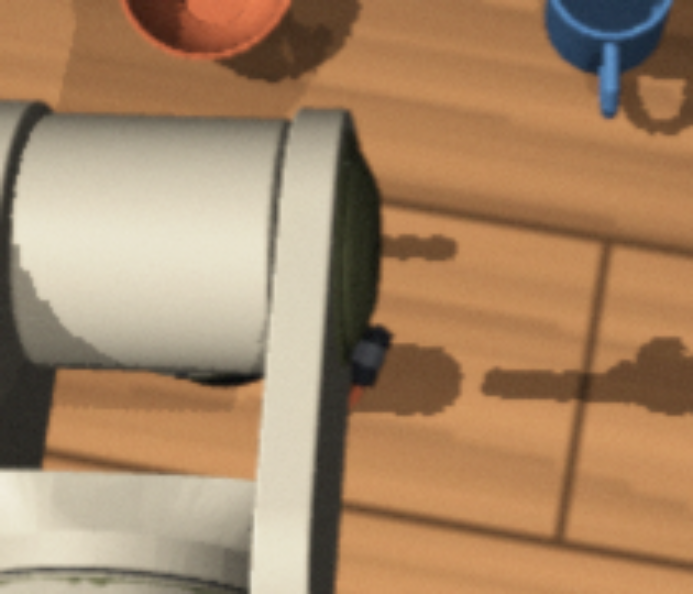

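The marker is clear of the cup, with its foot at z≈0.13 and nearly vertical in the grip. The cup stands upright in side crop at (326,420). Next I carry it over the slot.

```bash
python3 -m handwheel '[[[0,-0.015,0],[0,0,0],1],[[-0.001,-0.028,0],[0,0,0],1],[[-0.001,-0.028,0],[0,0,0],1],[[-0.001,-0.028,0],[0,0,0],1],[[-0.001,-0.028,0],[0,0,0],1]]'
python3 -m handwheel '[[[-0.001,-0.028,0],[0,0,0],1],[[-0.001,-0.028,0],[0,0,0],1],[[-0.001,-0.028,0],[0,0,0],1],[[-0.001,-0.028,0],[0,0,0],1],[[0,-0.028,0],[0,0,0],1]]'
python3 -m handwheel '[[[0,-0.028,0],[0,0,0],1],[[0,-0.028,0],[0,0,0],1],[[0,-0.028,0],[0,0,0],1],[[0,-0.011,0],[0,0,0],1],[[0,0,0],[0,0,0],1]]'
python3 -m handwheel '[[[0,0,0],[0,0,0],1],[[0,0,0],[0,0,0],1],[[0,0,0],[0,0,0],1]]'
python3 - <<'E'
from plant import bot, vision
import cv2, numpy as np
o=bot.get_obs(); print(o["eef_pos"],o["wrist_force"],o["opening"])
np.savez("pics/o4.npz",eef_pos=o["eef_pos"],ee_rot=o["ee_rot"])
for n in("side","wrist","top"):
    f=vision.grab_frame(n); np.savez(f"pics/{n}4.npz",**f); cv2.imwrite(f"pics/{n}4.png",f["img"])
E
```

```text
time_s: 5.45
eef_pos: [0.466, 0.0602, 0.3089]
ee_rot: [[-0.98, 0.197, 0.0], [0.197, 0.98, -0.0], [-0.0, -0.0, -1.0]]
wrist_force: [0.7, -0.6, -1.0]
opening: 0.0194
time_s: 5.95
eef_pos: [0.4423, -0.0778, 0.3089]
ee_rot: [[-0.98, 0.197, 0.0], [0.197, 0.98, -0.0], [-0.0, -0.0, -1.0]]
wrist_force: [0.2, -0.9, -1.0]
opening: 0.0192
time_s: 6.45
eef_pos: [0.4239, -0.1703, 0.3088]
ee_rot: [[-0.98, 0.199, -0.0], [0.199, 0.98, 0.0], [0.0, 0.0, -1.0]]
wrist_force: [0.2, 0.1, 0.3]
opening: 0.0193
time_s: 6.75
eef_pos: [0.4246, -0.1685, 0.309]
ee_rot: [[-0.981, 0.195, 0.0], [0.195, 0.981, 0.0], [-0.0, 0.0, -1.0]]
wrist_force: [0.0, 0.8, 0.6]
opening: 0.0194
[ 0.42458835 -0.16852398  0.30895203] [0.02033032 0.81565687 0.62749757] 0.01943071436141967
```

View pics/side4.png

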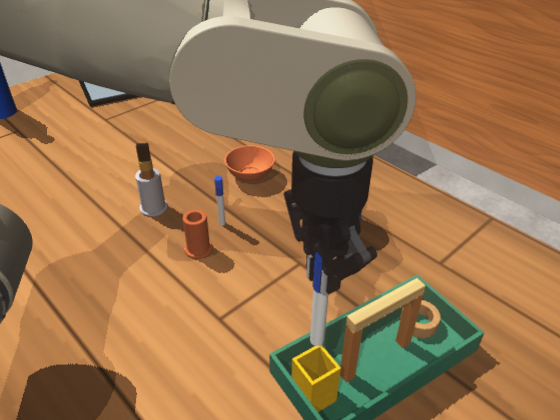

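View pics/wrist4.png

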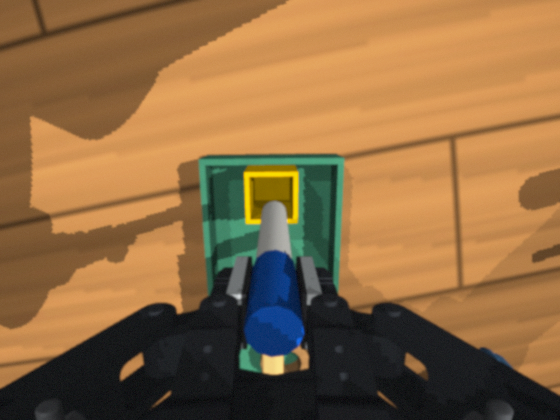

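View pics/top4.png

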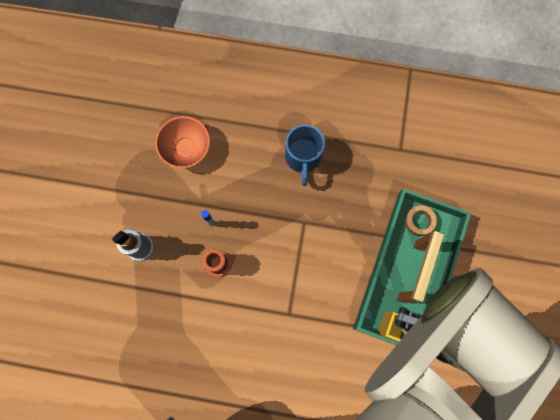

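```bash
python3 - <<'E'
from h import *
np.set_printoptions(precision=4,suppress=True)
f=load("wrist4");o=load("o4");S=load("side4")
hsv=cv2.cvtColor(f["img"],cv2.COLOR_BGR2HSV)
m=cv2.inRange(hsv,(22,200,200),(32,255,255))
n,l,st,c=cv2.connectedComponentsWithStats(m)
for i in range(1,n):
    if st[i,4]>50: print(st[i],c[i])
ys,xs=np.where(m>0); print(xs.min(),xs.max(),ys.min(),ys.max())
im=f["img"][150:250,220:330]; cv2.imwrite("pics/w4c.png",cv2.resize(im,None,fx=6,fy=6,interpolation=cv2.INTER_CUBIC))
for uv in [(244,171),(299,171),(299,224),(244,224)]: print(plane(f,uv,0.085,o))
print(np.mean([plane(f,uv,0.085,o) for uv in [(244,171),(299,171),(299,224),(244,224)]],0))
e=o["eef_pos"]
for X in ([e[0],e[1],0.13],[e[0]-.0088,e[1]+.0018,0.131],[e[0],e[1],0.085],[e[0],e[1],0.182]): print(X,proj(f,X,o),proj(S,X))
cv2.imwrite("pics/s4c.png",cv2.resize(S["img"][230:420,260:390],None,fx=3.1,fy=3.1,interpolation=cv2.INTER_CUBIC))
E
```

```text
[244 171  54  53 819] [269.9866 192.4029]
244 297 171 223
[ 0.3964 -0.1886  0.085 ]
[ 0.4056 -0.1427  0.085 ]
[ 0.452 -0.151  0.085]
[ 0.4425 -0.1989  0.085 ]
[ 0.4241 -0.1703  0.085 ]
[np.float64(0.42458835312445053), np.float64(-0.16852397856969015), 0.13] [273.6261 211.7072] [317.3858 340.6243]
[np.float64(0.41578835312445056), np.float64(-0.16672397856969015), 0.131] [273.6821 200.2465] [311.583  343.2378]
[np.float64(0.42458835312445053), np.float64(-0.16852397856969015), 0.085] [273.5924 198.1506] [315.6878 361.4853]
[np.float64(0.42458835312445053), np.float64(-0.16852397856969015), 0.182] [273.6826 234.4122] [319.5388 314.1903]
```

View pics/w4c.png

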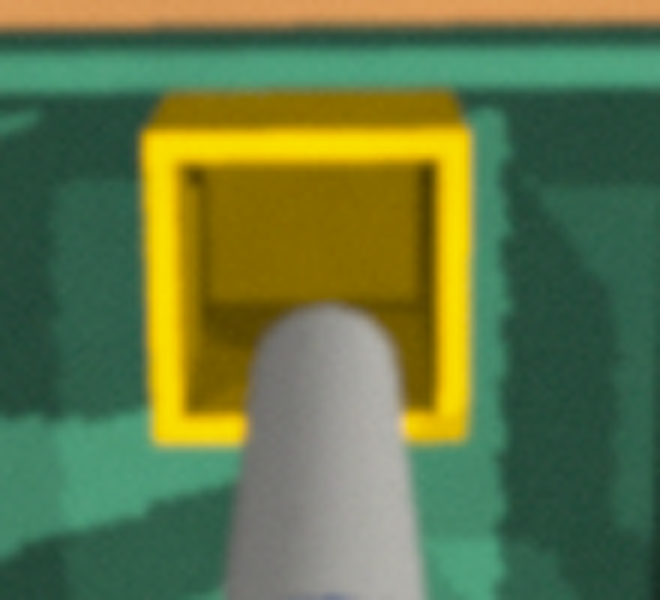

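View pics/s4c.png

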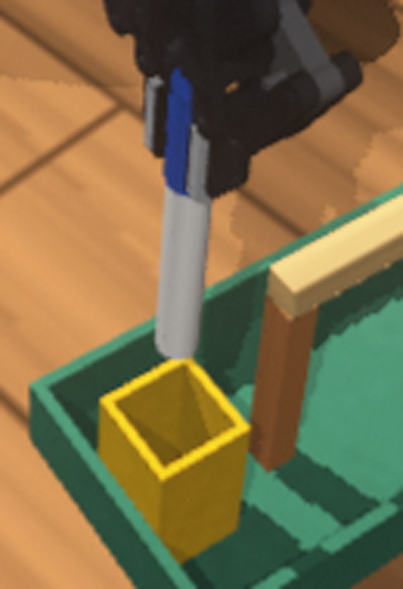

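The slot mouth centre from the wrist view is (0.424,-0.170), and the marker foot is within 2 mm of it. The foot edge sits at (274,200), where I predicted it, so the marker is vertical. Lowering it in.

```bash
python3 -m handwheel '[[[0,-0.002,0.005],[0,0,0],1],[[0,0,0.015],[0,0,0],1],[[0,0,0.015],[0,0,0],1],[[0,0,0.015],[0,0,0],1],[[0,0,0.015],[0,0,0],1]]'
python3 -m handwheel '[[[0,0,0.015],[0,0,0],1],[[0,0,0.015],[0,0,0],1],[[0,0,0.01],[0,0,0],1],[[0,0,0.008],[0,0,0],1],[[0,0,0.004],[0,0,0],1]]'
python3 -m handwheel '[[[0,0,0],[0,0,0],1],[[0,0,0],[0,0,0],1]]'
python3 - <<'E'
from plant import bot, vision
import cv2, numpy as np
o=bot.get_obs(); print(o["eef_pos"],o["wrist_force"],o["opening"])
np.savez("pics/o5.npz",eef_pos=o["eef_pos"],ee_rot=o["ee_rot"])
for n in("side","wrist"):
    f=vision.grab_frame(n); np.savez(f"pics/{n}5.npz",**f); cv2.imwrite(f"pics/{n}5.png",f["img"])
    if n=="side": cv2.imwrite("pics/s5c.png",cv2.resize(f["img"][200:420,230:490],None,fx=2.7,fy=2.7,interpolation=cv2.INTER_CUBIC))
E
```

```text
time_s: 7.4
eef_pos: [0.4239, -0.1712, 0.2429]
ee_rot: [[-0.981, 0.196, -0.0], [0.196, 0.981, 0.0], [0.0, 0.0, -1.0]]
wrist_force: [0.2, -0.5, -0.3]
opening: 0.0195
time_s: 7.9
eef_pos: [0.424, -0.1713, 0.1913]
ee_rot: [[-0.981, 0.197, -0.0], [0.197, 0.981, 0.0], [0.001, 0.0, -1.0]]
wrist_force: [0.7, -0.3, -0.5]
opening: 0.0191
time_s: 8.1
eef_pos: [0.4242, -0.1714, 0.1923]
ee_rot: [[-0.981, 0.196, 0.001], [0.196, 0.981, -0.0], [-0.001, -0.0, -1.0]]
wrist_force: [-0.2, -0.1, -0.8]
opening: 0.0192
[ 0.42421209 -0.17139364  0.19227864] [-0.23038017 -0.06541247 -0.81928459] 0.019161032945019262
```

View pics/s5c.png

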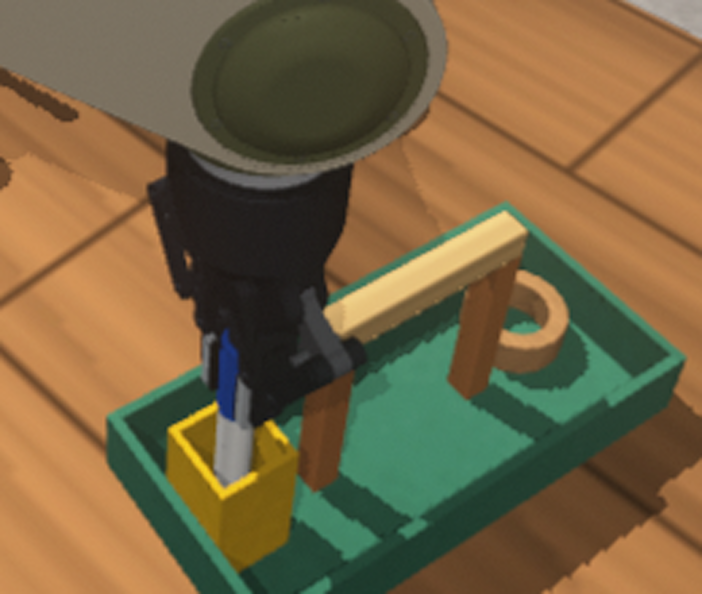

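View pics/wrist5.png

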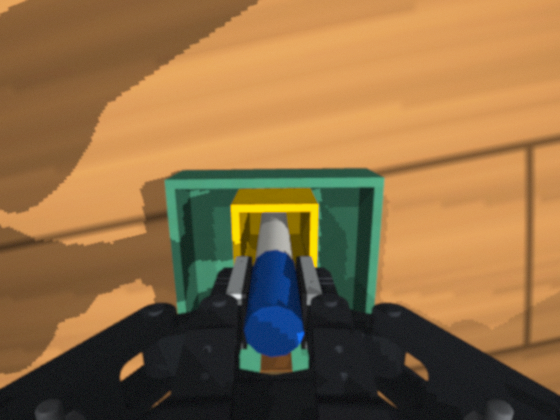

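```bash
python3 -m handwheel '[[[0,0,0.002],[0,0,0],1],[[0,0,0.001],[0,0,0],1],[[0,0,0],[0,0,0],1],[[0,0,0],[0,0,0],1]]'
python3 -m handwheel '[[[0,0,0],[0,0,0],0.7],[[0,0,0],[0,0,0],0.5],[[0,0,0],[0,0,0],0.25],[[0,0,0],[0,0,0],0],[[0,0,0],[0,0,0],0]]'
python3 -m handwheel '[[[0,0,0],[0,0,0],0],[[0,0,0],[0,0,0],0],[[0,0,0],[0,0,0],0],[[0,0,0],[0,0,0],0]]'
python3 - <<'E'
from plant import bot, vision
import cv2, numpy as np
o=bot.get_obs(); print(o["eef_pos"],o["wrist_force"],o["opening"])
np.savez("pics/o6.npz",eef_pos=o["eef_pos"],ee_rot=o["ee_rot"])
for n in("side","wrist"):
    f=vision.grab_frame(n); np.savez(f"pics/{n}6.npz",**f); cv2.imwrite(f"pics/{n}6.png",f["img"])
    if n=="side": cv2.imwrite("pics/s6c.png",cv2.resize(f["img"][200:420,230:490],None,fx=2.7,fy=2.7,interpolation=cv2.INTER_CUBIC))
E
```

```text
time_s: 8.6
eef_pos: [0.424, -0.1713, 0.1889]
ee_rot: [[-0.98, 0.197, -0.0], [0.197, 0.98, 0.0], [0.0, 0.0, -1.0]]
wrist_force: [-0.4, -0.4, 0.2]
opening: 0.0194
time_s: 9.1
eef_pos: [0.424, -0.1713, 0.1889]
ee_rot: [[-0.98, 0.197, 0.0], [0.197, 0.98, -0.0], [-0.0, -0.0, -1.0]]
wrist_force: [-0.3, -0.7, -0.3]
opening: 0.0819
time_s: 9.5
eef_pos: [0.424, -0.1713, 0.1889]
ee_rot: [[-0.98, 0.197, 0.0], [0.197, 0.98, -0.0], [-0.0, -0.0, -1.0]]
wrist_force: [0.0, -0.1, -0.3]
opening: 0.0856
[ 0.42403472 -0.17129302  0.18889995] [ 0.02032019 -0.06363917 -0.28586759] 0.08560765452603349
```

View pics/s6c.png

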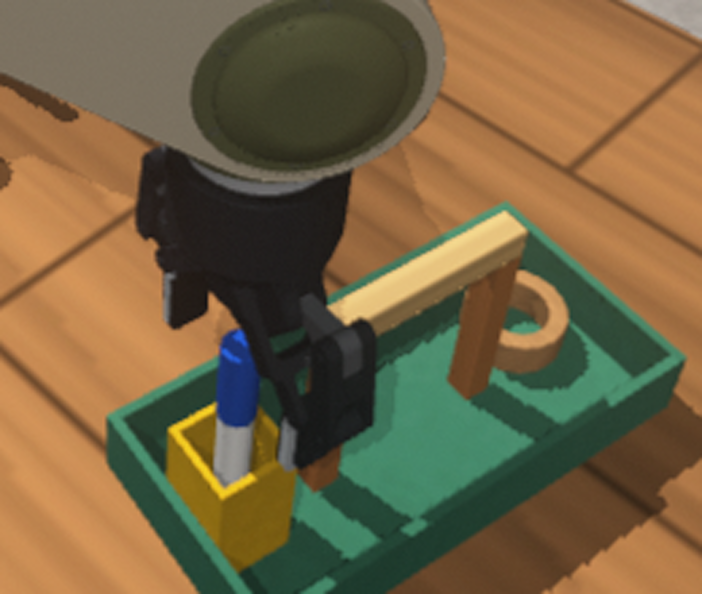

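View pics/wrist6.png

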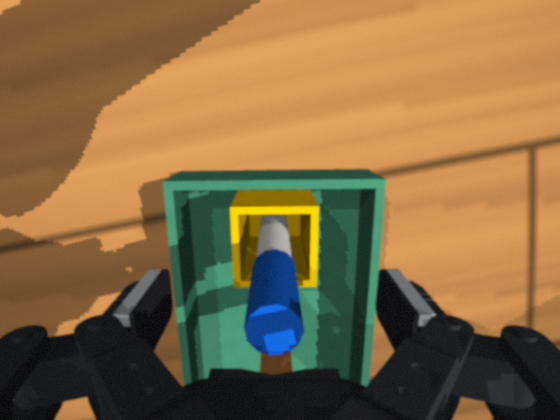

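The marker stands upright in the slot with its cap at wrist (273,330), released, and the pads are clear on both sides. Rising and moving over the handle.

```bash
python3 -m handwheel '[[[0,0,-0.01],[0,0,0],0],[[0,0,-0.025],[0,0,0],0],[[0,0,-0.03],[0,0,0],0],[[0,0,-0.03],[0,0,0],0],[[0,0,-0.025],[0,0,0],0]]'
python3 -m handwheel '[[[-0.015,0,0],[0,0,0],0],[[-0.03,0.001,0],[0,0,0],0],[[-0.03,0.001,0],[0,0,0],0],[[-0.03,0,0],[0,0,0],0],[[-0.008,0,0],[0,0,0],0]]'
python3 -m handwheel '[[[0,0,0],[0,0,0],0],[[0,0,0],[0,0,0],0],[[0,0,0],[0,0,0],0]]'
python3 - <<'E'
from plant import bot, vision
import cv2, numpy as np
o=bot.get_obs(); print(o["eef_pos"],o["wrist_force"],o["opening"])
np.savez("pics/o7.npz",eef_pos=o["eef_pos"],ee_rot=o["ee_rot"])
for n in("side","wrist","top"):
    f=vision.grab_frame(n); np.savez(f"pics/{n}7.npz",**f); cv2.imwrite(f"pics/{n}7.png",f["img"])
    if n=="side": cv2.imwrite("pics/s7c.png",cv2.resize(f["img"][200:420,230:490],None,fx=2.7,fy=2.7,interpolation=cv2.INTER_CUBIC))
E
```

```text
time_s: 10.1
eef_pos: [0.424, -0.1712, 0.3114]
ee_rot: [[-0.981, 0.196, 0.002], [0.196, 0.981, -0.001], [-0.002, -0.001, -1.0]]
wrist_force: [0.2, 0.0, -1.1]
opening: 0.085
time_s: 10.6
eef_pos: [0.5368, -0.1917, 0.309]
ee_rot: [[-0.981, 0.196, 0.0], [0.196, 0.981, -0.0], [-0.0, -0.0, -1.0]]
wrist_force: [-0.2, 0.2, 0.1]
opening: 0.0853
time_s: 10.9
eef_pos: [0.5345, -0.1914, 0.3094]
ee_rot: [[-0.98, 0.197, 0.0], [0.197, 0.98, -0.0], [-0.0, -0.0, -1.0]]
wrist_force: [-0.3, 0.0, -0.1]
opening: 0.0858
[ 0.53446627 -0.19138648  0.30940815] [-0.31506781  0.02550389 -0.14225858] 0.08578072655148637
```

View pics/wrist7.png

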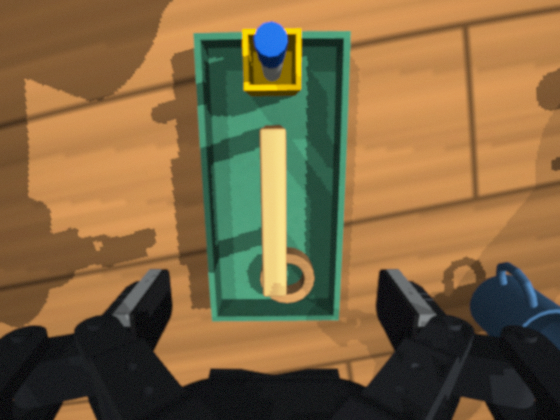

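View pics/s7c.png

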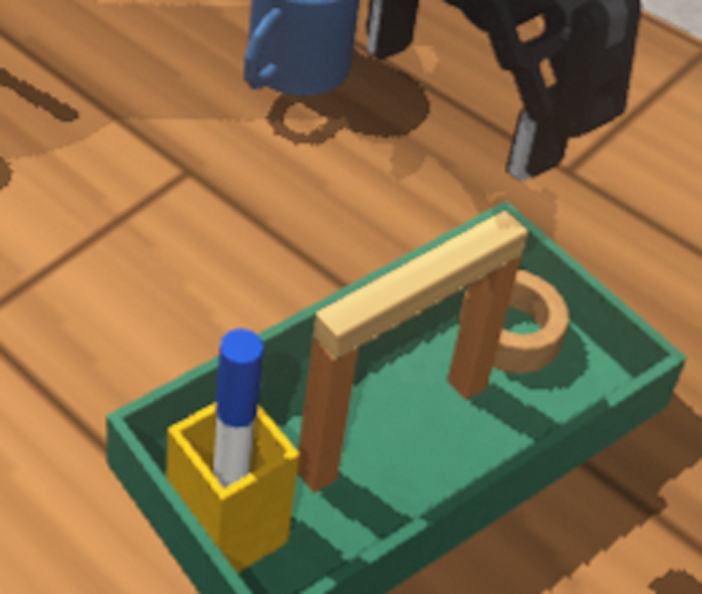

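```bash
python3 - <<'E'
from h import *
np.set_printoptions(precision=4,suppress=True)
f=load("wrist7");o=load("o7")
im=f["img"][15:330,185:365]; cv2.imwrite("pics/w7c.png",cv2.resize(im,None,fx=1.9,fy=1.9,interpolation=cv2.INTER_CUBIC))
hsv=cv2.cvtColor(f["img"],cv2.COLOR_BGR2HSV); print(hsv[200,273],hsv[150,263],hsv[280,290],hsv[300,275])
m=cv2.inRange(hsv,(15,60,190),(28,135,255)); m[:120]=0;m[305:]=0;m[:,:250]=0;m[:,300:]=0
n,l,st,c=cv2.connectedComponentsWithStats(m); i=1+np.argmax(st[1:,4]); print(st[i],c[i])
cn,_=cv2.findContours((l==i).astype(np.uint8),cv2.RETR_EXTERNAL,cv2.CHAIN_APPROX_NONE)
P=np.array([plane(f,p[0]+0.0,0.14,o)[:2] for p in cn[0]])
r=cv2.minAreaRect((P*1000).astype(np.float32)); print(r)
e=o["eef_pos"];R=o["ee_rot"]
for C in [np.array([r[0][0]/1000,r[0][1]/1000])]:
    d=np.array([C[0]-e[0],C[1]-e[1],0]); print("tool delta",R.T@d)
bp=cv2.boxPoints(r)/1000; print(bp)
E
```

```text
[ 21 119 243] [ 21 120 238] [ 78 126  97] [ 20 107 129]
[ 261  129   28  170 3966] [273.7284 210.6727]
((537.497802734375, -192.10926818847656), (18.84601593017578, 127.00907897949219), 80.1852798461914)
tool delta [-0.0031 -0.0001  0.    ]
[[ 0.4733 -0.1906]
 [ 0.5985 -0.2122]
 [ 0.6017 -0.1936]
 [ 0.4765 -0.172 ]]
```

View pics/w7c.png

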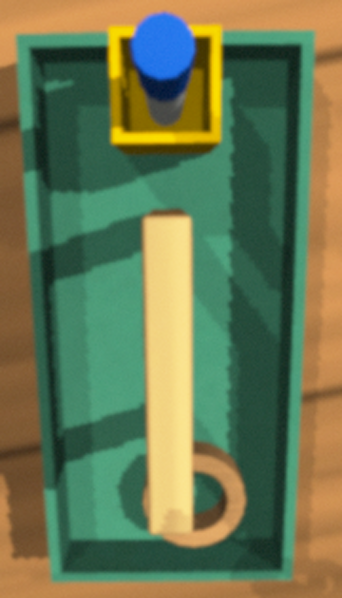

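The wrist picture shows the bar centred at (274,211), giving its centre at (0.537,-0.192) with a measured size of 19x127 mm, and aligned with the tool. The marker stands centred in the slot and the tape roll is in the -x end. Descending onto the bar.

```bash
python3 -m handwheel '[[[-0.002,0,0.015],[0,0,0],0],[[0,0,0.03],[0,0,0],0],[[0,0,0.03],[0,0,0],0],[[0,0,0.03],[0,0,0],0],[[0,0,0.015],[0,0,0],0]]'
python3 -m handwheel '[[[0,0,0.006],[0,0,0],0],[[0,0,0],[0,0,0],0],[[0,0,0],[0,0,0],0],[[0,0,0],[0,0,0],0]]'
python3 - <<'E'
from plant import bot, vision
import cv2, numpy as np
o=bot.get_obs(); print(o["eef_pos"],o["wrist_force"],o["opening"])
np.savez("pics/o8.npz",eef_pos=o["eef_pos"],ee_rot=o["ee_rot"])
for n in("side","wrist"):
    f=vision.grab_frame(n); np.savez(f"pics/{n}8.npz",**f); cv2.imwrite(f"pics/{n}8.png",f["img"])
    if n=="side": cv2.imwrite("pics/s8c.png",cv2.resize(f["img"][200:420,230:490],None,fx=2.7,fy=2.7,interpolation=cv2.INTER_CUBIC))
E
```

```text
time_s: 11.55
eef_pos: [0.5362, -0.1915, 0.1866]
ee_rot: [[-0.98, 0.197, -0.003], [0.197, 0.98, 0.002], [0.003, 0.001, -1.0]]
wrist_force: [-0.9, -0.5, 1.1]
opening: 0.0853
time_s: 11.95
eef_pos: [0.5375, -0.1921, 0.184]
ee_rot: [[-0.98, 0.197, 0.002], [0.197, 0.98, -0.001], [-0.002, -0.001, -1.0]]
wrist_force: [0.3, 0.7, 0.6]
opening: 0.0857
[ 0.53747729 -0.1921087   0.18399655] [0.29530208 0.72976372 0.56691868] 0.08571690117850522
```

View pics/wrist8.png

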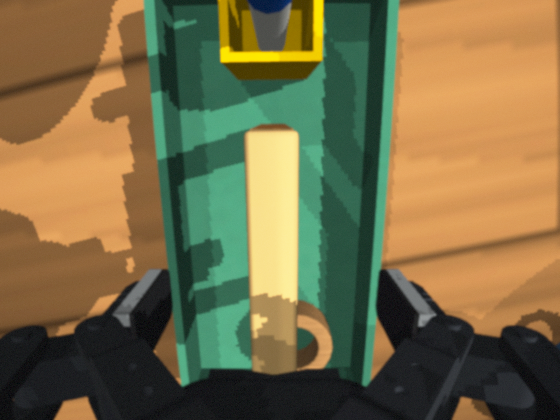

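View pics/s8c.png

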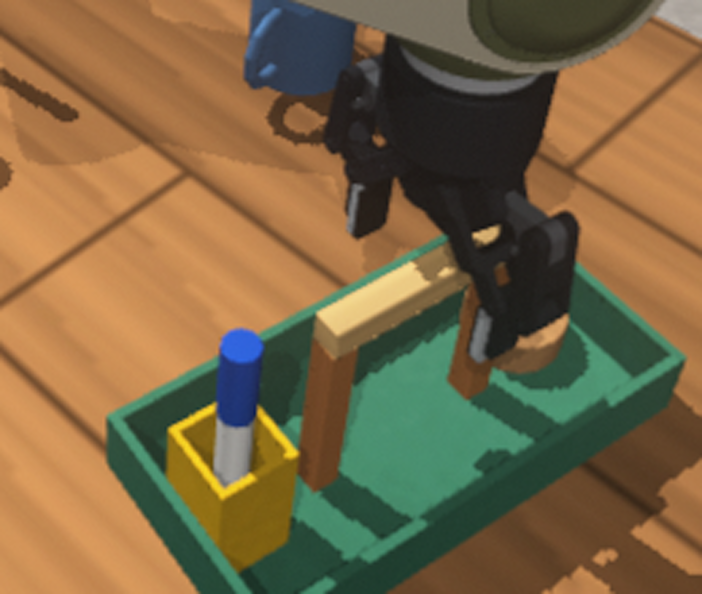

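```bash
python3 -m handwheel '[[[0,0,0],[0,0,0],0.4],[[0,0,0],[0,0,0],0.6],[[0,0,0],[0,0,0],0.75],[[0,0,0],[0,0,0],0.9],[[0,0,0],[0,0,0],1]]' 40
python3 -m handwheel '[[[0,0,0],[0,0,0],1],[[0,0,0],[0,0,0],1],[[0,0,0],[0,0,0],1],[[0,0,0],[0,0,0],1]]' 110
python3 - <<'E'
from plant import bot, vision
import cv2, numpy as np
o=bot.get_obs(); print(o["eef_pos"],o["wrist_force"],o["moment"],o["opening"])
f=vision.grab_frame("wrist"); cv2.imwrite("pics/wrist9.png",f["img"])
f=vision.grab_frame("side"); cv2.imwrite("pics/s9c.png",cv2.resize(f["img"][200:420,230:490],None,fx=2.7,fy=2.7,interpolation=cv2.INTER_CUBIC))
E
```

```text
time_s: 12.55
eef_pos: [0.5371, -0.1921, 0.1829]
ee_rot: [[-0.981, 0.196, -0.0], [0.196, 0.981, -0.0], [-0.0, -0.001, -1.0]]
wrist_force: [-1.0, 0.3, -3.8]
opening: 0.0172
time_s: 12.95
eef_pos: [0.5372, -0.1922, 0.1831]
ee_rot: [[-0.98, 0.197, 0.0], [0.197, 0.98, -0.001], [-0.0, -0.0, -1.0]]
wrist_force: [-0.4, -3.1, 3.1]
opening: 0.0165
[ 0.53721294 -0.19216138  0.18308263] [-0.43812409 -3.07370453  3.07053692] [-0.40526463  0.16821508 -0.03882098] 0.01650284314053647
```

View pics/wrist9.png

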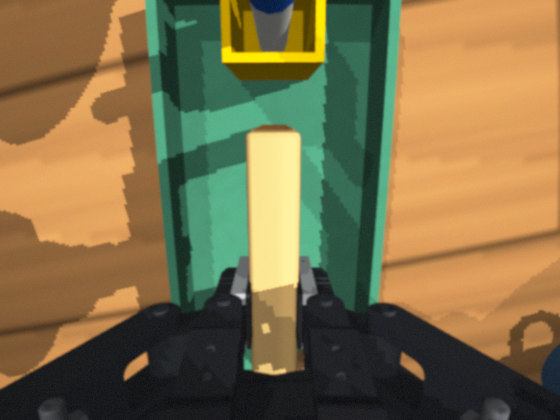

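View pics/s9c.png

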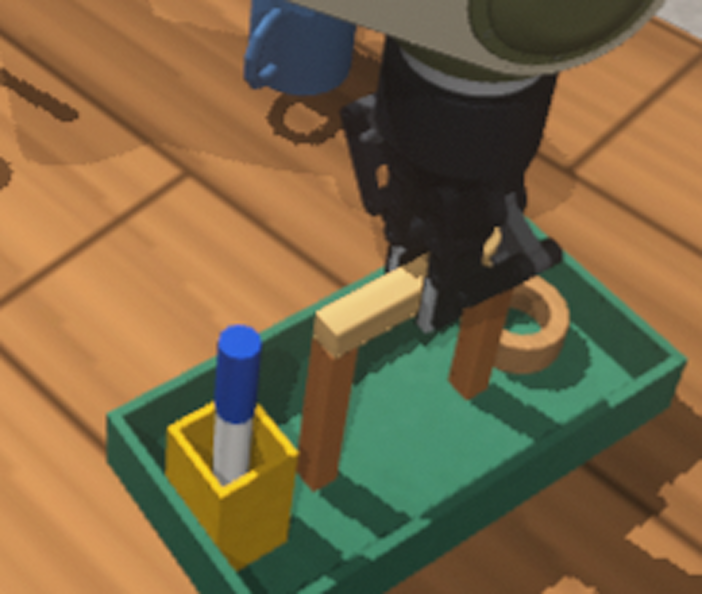

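Pads close on the middle of the bar at 16.5 mm opening, and the marker and tape roll haven't moved. Lifting gently.

```bash
python3 -m handwheel '[[[0,0,-0.002],[0,0,0],1],[[0,0,-0.004],[0,0,0],1],[[0,0,-0.006],[0,0,0],1],[[0,0,-0.006],[0,0,0],1],[[0,0,-0.006],[0,0,0],1]]'
python3 -m handwheel '[[[0,0,-0.003],[0,0,0],1],[[0,0,-0.001],[0,0,0],1],[[0,0,0],[0,0,0],1],[[0,0,0],[0,0,0],1]]'
python3 - <<'E'
from plant import bot, vision
import cv2, numpy as np
o=bot.get_obs(); print(o["eef_pos"],o["wrist_force"],o["moment"],o["opening"])
f=vision.grab_frame("wrist"); cv2.imwrite("pics/wrist10.png",f["img"])
f=vision.grab_frame("side"); cv2.imwrite("pics/s10c.png",cv2.resize(f["img"][200:420,230:490],None,fx=2.7,fy=2.7,interpolation=cv2.INTER_CUBIC))
E
```

```text
time_s: 13.55
eef_pos: [0.5372, -0.1918, 0.2074]
ee_rot: [[-0.981, 0.196, -0.0], [0.196, 0.981, 0.0], [0.0, 0.0, -1.0]]
wrist_force: [0.2, -0.6, -6.4]
opening: 0.0164
time_s: 13.95
eef_pos: [0.5371, -0.1919, 0.2106]
ee_rot: [[-0.98, 0.197, -0.0], [0.197, 0.98, 0.0], [0.0, 0.0, -1.0]]
wrist_force: [1.0, -0.5, -7.0]
opening: 0.0163
[ 0.53708916 -0.19188419  0.21064313] [ 0.96929205 -0.5191413  -7.04925712] [-0.00640106  0.00890546 -0.0791999 ] 0.016296379658524363
```

View pics/wrist10.png

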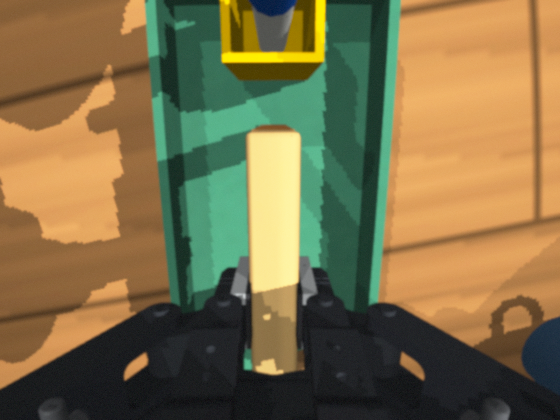

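View pics/s10c.png

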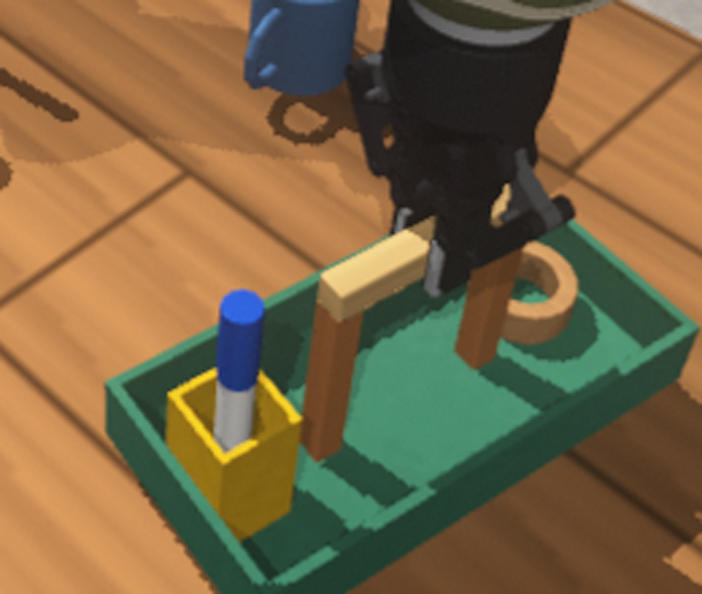

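The caddy is 27 mm up and level, with a load of about 7 N and moments near zero. Nothing has slipped: the bar sits at the same pixels in the wrist view. I'll lift the remaining 73 mm.

```bash
python3 -m handwheel '[[[0,0,-0.003],[0,0,0],1],[[0,0,-0.006],[0,0,0],1],[[0,0,-0.008],[0,0,0],1],[[0,0,-0.008],[0,0,0],1],[[0,0,-0.008],[0,0,0],1]]'
python3 -m handwheel '[[[0,0,-0.008],[0,0,0],1],[[0,0,-0.008],[0,0,0],1],[[0,0,-0.008],[0,0,0],1],[[0,0,-0.008],[0,0,0],1],[[0,0,-0.005],[0,0,0],1]]'
python3 -m handwheel '[[[0,0,-0.002],[0,0,0],1],[[0,0,-0.001],[0,0,0],1],[[0,0,0],[0,0,0],1],[[0,0,0],[0,0,0],1],[[0,0,0],[0,0,0],1]]'
python3 -m handwheel '[[[0,0,0],[0,0,0],1],[[0,0,0],[0,0,0],1],[[0,0,0],[0,0,0],1],[[0,0,0],[0,0,0],1],[[0,0,0],[0,0,0],1]]'
python3 - <<'E'
from plant import bot, vision
import cv2, numpy as np
o=bot.get_obs(); print(o["eef_pos"],o["ee_rot"][2],o["wrist_force"],o["moment"],o["opening"],o["qvel"])
np.savez("pics/o11.npz",eef_pos=o["eef_pos"],ee_rot=o["ee_rot"])
for n in("wrist","side","top"):
    f=vision.grab_frame(n); np.savez(f"pics/{n}11.npz",**f); cv2.imwrite(f"pics/{n}11.png",f["img"])
E
```

```text
time_s: 14.55
eef_pos: [0.5373, -0.192, 0.245]
ee_rot: [[-0.981, 0.196, 0.001], [0.196, 0.981, -0.0], [-0.001, -0.0, -1.0]]
wrist_force: [-0.7, 0.4, -7.4]
opening: 0.016
time_s: 15.05
eef_pos: [0.5373, -0.192, 0.2818]
ee_rot: [[-0.981, 0.196, 0.001], [0.196, 0.981, -0.0], [-0.001, -0.0, -1.0]]
wrist_force: [0.2, 0.3, -7.5]
opening: 0.0164
time_s: 15.55
eef_pos: [0.5371, -0.1919, 0.2836]
ee_rot: [[-0.98, 0.197, -0.0], [0.197, 0.98, 0.0], [0.0, 0.0, -1.0]]
wrist_force: [0.5, -0.1, -6.5]
opening: 0.0162
time_s: 16.05
eef_pos: [0.5372, -0.1919, 0.2839]
ee_rot: [[-0.981, 0.196, -0.0], [0.196, 0.981, -0.0], [0.0, -0.0, -1.0]]
wrist_force: [-0.2, -0.9, -6.5]
opening: 0.0162
[ 0.53717818 -0.19189763  0.28388429] [ 6.68602732e-05 -2.49465375e-05 -9.99999997e-01] [-0.16172858 -0.93581924 -6.4673578 ] [-0.05101866 -0.04492812 -0.07031658] 0.01615997731537445 [ 0.00605306 -0.02597625 -0.01384446  0.06995023 -0.02886079  0.08884298]
```

View pics/wrist11.png

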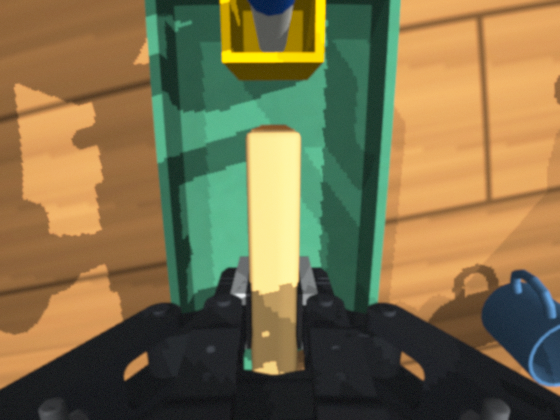

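View pics/side11.png

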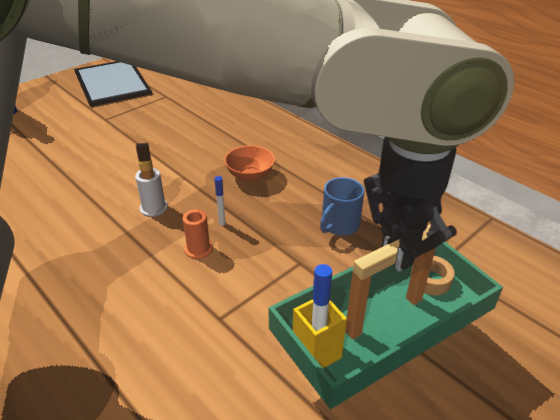

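View pics/top11.png

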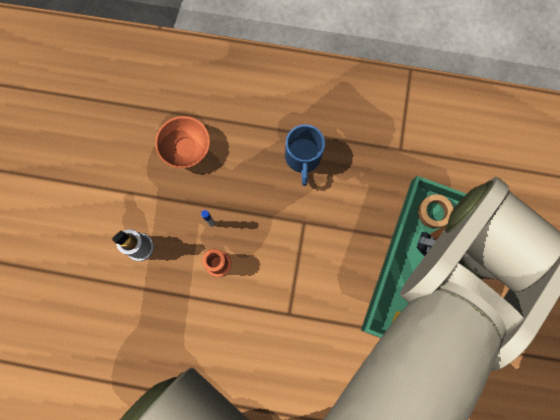

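The caddy hangs about 100 mm up, with the marker in the slot at side (322,300) and the tape roll in place at side (438,275). The cup, tin, mug and bowl are where they started. One last check of height and level from the side-view corners.

```bash
python3 - <<'E'
from h import *
np.set_printoptions(precision=3,suppress=True)
S=load("side11");c=np.array([0.5372,-0.192,0.1]);R=np.array([[-0.981,-0.196,0],[0.196,-0.981,0],[0,0,1]])
for n,p in [("x+y- wall",(.145,-.07,.045)),("x-y- wall",(-.145,-.07,.045)),("x-y+ wall",(-.145,.07,.045)),("x+y+ wall",(.145,.07,.045)),("slot outer",(.138,.023,.085)),("slot outer2",(.092,.023,.085)),("marker top",(.115,0,.16)),("bar end",(.063,0.009,.14))]:
    print(n,proj(S,c+R@np.array(p)))
cv2.imwrite("pics/s11c.png",cv2.resize(S["img"][225:415,260:510],None,fx=3.1,fy=3.1,interpolation=cv2.INTER_CUBIC))
T0=load("top0");T1=load("top11")
d=cv2.absdiff(T0["img"],T1["img"]).max(2)
hs=lambda I:cv2.cvtColor(I,cv2.COLOR_BGR2HSV)
for nm,lo,hi,(x0,y0,x1,y1) in [("cup",(3,150,120),(12,255,255),(190,240,240,285)),("bowl",(3,150,120),(12,255,255),(150,110,215,172)),("mug",(100,90,50),(118,255,255),(280,120,330,190)),("tin/brush dark",(0,0,0),(180,255,45),(105,222,160,265))]:
    print(nm,[ (lambda m:(m["m10"]/m["m00"]+x0,m["m01"]/m["m00"]+y0))(cv2.moments(cv2.inRange(hs(T["img"][y0:y1,x0:x1]),lo,hi),True)) for T in (T0,T1)])
E
```

```text
x+y- wall [268.877 306.512]
x-y- wall [429.841 229.152]
x-y+ wall [503.795 287.228]
x+y+ wall [332.574 388.209]
slot outer [315.474 334.818]
slot outer2 [347.126 318.057]
marker top [323.719 269.505]
bar end [363.549 269.203]
cup [(217.03642384105962, 264.3112582781457), (215.4529262086514, 262.5394402035623)]
bowl [(186.17708333333334, 140.96271929824562), (187.25685339690108, 140.77890345649584)]
mug [(303.9433710859427, 148.92005329780147), (303.52923076923076, 149.18076923076922)]
tin/brush dark [(126.67816091954023, 238.32758620689654), (126.52601156069365, 238.27167630057804)]
```

View pics/s11c.png

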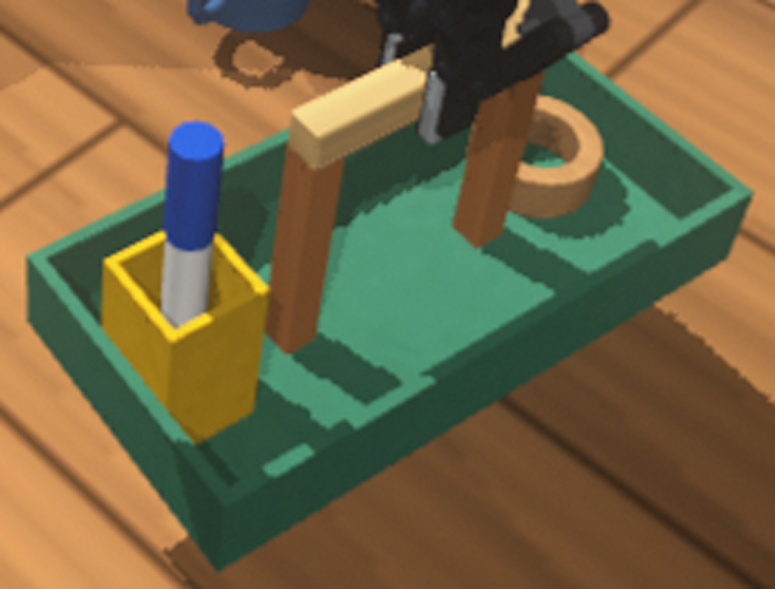

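The observed corners match a level caddy at 100 mm within about 2 px. The marker top is at (323,269) against a predicted (324,270). The one wall corner that's partly hidden is off by roughly 5 px. The bystanders' positions are unchanged, so I'm handing in.

```bash
python3 - <<'E'
from plant import bot
o=bot.get_obs(); print(o["time_s"],o["eef_pos"],o["opening"],o["wrist_force"])
print(bot.sign_off())
E
```

```text
16.2 [ 0.53718665 -0.19193403  0.28389671] 0.016376201622621014 [ 0.34097705 -0.16909189 -6.0598787 ]
the job is handed in; nothing more can be done
None
```

The job is handed in: the arm is holding the caddy by the middle of its handle bar, 100 mm above the table. I pulled the fat blue-capped marker from the clay cup, stood it in the yellow slot and let it go. I then gripped the bar at 110 N and lifted straight up. It took about 16 s of the 56 s allowed.

What the last checks showed:
- **Lift and hold:** the tool rose 101 mm with the bar gripped. The arm was still, the load about 6.5 N and the moments near zero.
- **Level:** side-view corners matched a level caddy at 100 mm within about 2 px. One partly hidden wall corner read about 5 px off, which I put down to the hidden edge rather than tilt.
- **Contents:** the marker is upright in the slot, its top within 1 px of the predicted spot. The tape roll lies in its end of the caddy.
- **Bystanders:** the mug, bowl and tin with its brush show no movement in the top view. The clay cup is upright. Its blob centre differed by about 2 px, probably because the marker is gone from it.

No check failed. The hand-in gives no verdict, so I have no confirmation beyond these.

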